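# Clamp a freshly glued instrument case in the bench ratchet clamp

## Task

Stand the small grey instrument case upright and square on the bed of the ratchet clamp, in the middle and right up against the fixed jaw, and let go of it. Then pump the clamp's two upright handles, squeezing and letting go, until the sprung pad of the moving jaw meets the case, and finish while still holding the handles squeezed so that the pad is clearly pressed in and firm on the case but never nearly pressed in to its stop, which would crush it. Move the jaw only with the handles, not by pushing it, and leave the other things on the bench where they are.

Things in the scene. Friction and masses are not known exactly. Their poses are not given: they have to be found in the camera images.
- case: loose grey box-shaped instrument case standing on the bench: 60 (its x) x 48 (y) x 66 mm high (z), 0.3 to 0.6 kg; its +x end is a black cover plate just glued on; round paper dial and two brass studs on top. Origin: centre of its underside. Its 48 mm width has plain parallel sides to grasp.
- clamp: ratchet clamp bolted to the bench, placed and turned differently each time. x = the way the moving jaw travels, to the fixed jaw; z up; origin on the bench top under the base plate (x -190 to 135, y +-45 mm). Flat open bed x 5 to 105, y +-45 mm, top 30 mm above the bench. Grey housing x -135 to -46, top 82 mm up, carries two upright black handles; a toothed bar sticks out behind it to x = -185.
- seat (a point): point on the bed's top where the centre of the case's underside belongs; axes as the clamp's. With the case's x along the clamp's x (either way round) its end then touches the fixed jaw.
- fixed_jaw (a point): centre of the fixed jaw's face, 30 mm beyond the seat along the clamp's x; an upright steel plate 70 mm wide, top 85 mm above the bench. Axes as the clamp's.
- jaw: moving jaw on its toothed bar, slides along the clamp's x, travel 66 mm. Origin's x in the clamp's frame = how far it is advanced (3 to 20 mm at the start: 31 to 48 mm free between pad and seated case). Top 85 mm above the bench. Takes about 8 N to slide and stays where driven; with the handles let go, the pad's springs can push it back until about 8 N is left.
- pad_face (a point): centre of the rubber pad's face, 60 mm above the bench; the pad (44 mm wide, 46 high) stands on springs before the moving jaw. Axes as the clamp's.
- pad (a joint): how far the sprung pad is pressed into the moving jaw, in m: 0 free, 0.014 right in at its stop; 4 N per mm. Over 0.0115 crushes the case.
- grip_point (a point): point midway between the two upright handles, 132 mm above the bench; axes as the clamp's. The handles' outer faces lie 33 mm from it along the clamp's +x and -x (66 mm overall when let go, 40 mm squeezed fully together).
- rear_handle: handle farther from the jaws: upright black post 13 mm thick (clamp's x), 30 wide (y), from 82 to 160 mm above the bench. Origin at the clamp's origin when let go. The handles are linked: squeezed, each moves 13 mm to the other; they spring back when let go. A full squeeze drives the jaw about 12 mm forward by a ratchet (6 mm teeth; the first up to 13, or less); the jaw stays on letting go.
- front_handle: handle nearer the jaws, same shape, mirror motion; origin at the clamp's origin when let go. Pinched with F on each handle, free squeezing takes F = 9 N; with the pad on the case about 2F - 17 N reaches the pad: F of 17 to 24 N holds firmly, over 30 N crushes. If the handles come fully together with the pad hardly pressed, let go and squeeze again.
- carton: bystander, loose: brown cardboard carton, 130 x 100 x 75 mm. Origin at the centre of its underside.
- white_carton: bystander, loose: narrow white carton, 50 x 140 x 60 mm. Origin at the centre of its underside.
- relay_box: bystander, loose: stepped dark red-brown relay box, 70 x 90 x 80 mm. Origin at the centre of its underside.
- flat_meter: bystander, loose: flat grey meter, 90 x 70 x 35 mm, lower and longer than the case to be clamped. Origin at the centre of its underside.
- tape_roll: bystander, loose: roll of tape lying flat, 90 mm across, 22 mm high. Origin at the centre of its underside.
- screwdriver: bystander, loose: screwdriver lying on the bench.
- screw_jar: bystander, loose: jar, 60 mm across, 75 mm high. Origin at the centre of its underside.
Mind the look-alikes: they are no part of the job. What is shaped like the case but green or pink is not meant.

How it is judged:
By the outcome, as a careful person would: the job done as asked, in the order asked, and still so for the second after the job is handed in, while the arm keeps its last pose, push and grip.
It also fails if it takes over 64 s, if anything falls off the work surface, if the arm or the gripper's body presses on something with over 40 N, if the wrist force passes 120 N, or if a joint passes its speed limit or range.

## Robot

A 6-joint arm with a two-finger parallel gripper is mounted at the origin on the work surface. World frame = base frame: x ahead of the robot, y to its left, z up, the work surface at z = 0. Lengths are in m, angles in rad, forces in N, time in s.
With the tool pointing down it reaches from about 0.25 to 0.775 m from the base axis. Payload 4 kg.
Tool frame: the origin (TCP) lies between the finger pads; the fingertips stand 25 mm ahead of it and the grasp point (between the pads) lies 6 mm ahead of it (robot.tip_reach is the z of the fingertips in the tool frame, in m); z points along the fingers, y is the line along which they close (so a half turn about z gives the same grasp; the last joint's range is limited). The gripper opens to 94 mm and grips with 3 to 60 N. Pads are 16 mm wide; open, the fingers measure 119 mm over their backs; the gripper's body (75 mm by 177 mm) begins 78 mm behind the grasp point.
Start: joints at [1.104, 0.087, 1.371, -0, 1.684, -0.103], TCP at [0.196, 0.514, 0.231] pointing down, gripper open.
Joint ranges: [-3.1, 3.1], [-0.76, 2.03], [0.27, 2.55], [-1.08, 4.22], [0.17, 2.65], [-2.57, 2.57]. Speed limits (rad/s): [2.79, 2.79, 3.14, 3.14, 3.14, 3.14].

## Interface

Orientations are given as [roll, pitch, yaw] about the fixed x, y, z axes, in that order (R = Rz(yaw) Ry(pitch) Rx(roll)).
In Python, from bench import robot gives the robot as it stands. The module is installed in compiled form; this text tells all that it offers.
- The arm moves only by the shell command python3 -m handwheel 'ROWS'. ROWS is JSON, a list of rows, each a list of 3 entries, a list of its own where there are three numbers: the turn, a rotation vector about the world's x, y, z in units of 90 degrees (1.0 is 90 degrees), then the shift along the world's x, y, z in units of 0.05 m (1.0 is 0.05 m), then the closure, from 0 (fully open) to 1 (shut). A call has 1 to 5 rows; each row shifts and turns the commanded pose from where the row before left it; what a row does not reach is not made up. A row lasts 1/10 s, in which the tool goes at most 50 mm and 8.59 degrees, less where a joint would pass 70% of its speed; a pose out of reach is approached as far as the arm can. A call with a number of a shift or a turn outside -1 to 1 is refused whole. A call with a gripper value outside its range is refused whole. The fingers move at their own pace and stop on an object; the grip force is fixed at half the most. Time passes only in rows, so rows that do not move let the fingers close. It gives the time, the measured TCP pose, the force, the opening and the grip force at its end, in the units of the state.
- robot.get_obs(): the state, without advancing time (a new reading comes with each control period).
- robot.snapshot(name): name is "scene" or "top" or "wrist"; returns (picture, depth): 384x512x3 uint8, red, green, blue; 384x512 float32, m along the optical axis (not along the pixel's ray), 0 where there is no reading.
- robot.calibration(name): a dict with "mtx" (3x3 intrinsics, pixels), "extrinsics" (4x4, takes a point from camera to world coordinates); the wrist camera has in their place "hand_eye" (4x4, takes a point from camera to tool coordinates, whose origin is the TCP and whose axes are the flange's). Camera axes: x right, y down, z forward; pixel columns grow to the right and rows downward; lengths in m; the calibration is good to about 2 mm. A picture is of the moment at which its call begins: read the wrist's pose just before it. calibration takes no time and is no camera call.
- robot.close_job(): hands the job in; it is judged then, once.
Trained networks look in the newest picture that a camera, given by its name, has taken for a name from the list of things; names that differ only in an ending like _2 or _b are one class to them, and where a whole thing is asked for, a point or a joint stands for the part that bears it (a point fixed in the world has none). Each returns a list of dicts, best first, with "p" (0 to 1); they miss things now and then, are a little off and sometimes report something else, mostly with a low value. They report only what shows in the picture. A call takes as long as a camera call. They do not tell look-alikes from the thing itself.
- robot.boxes_of(query, camera): "bbox" ([left, top, right, bottom] in pixels, round what is visible of it).
The state is a dict: "time": time; "joint_positions": joint angles; "qvel": joint speeds; "joint_torque": joint torques, N m; "tool_pos": TCP position; "ee_rot": TCP orientation; "wrist_force": force on the tool from outside, world axes, zero at the start; "wrist_torque": the same for the moment, N m; "width": finger opening in m; "finger_force": force on a finger pad.
Only numpy, scipy, OpenCV 4.12 (cv2) and the standard library are available. Lean on these libraries where they do the work, as an engineer would, in place of code of your own. Each camera call takes 0.05 s, during which the arm holds its last target. There are 200 camera calls.

## Working session

There is one attempt and no reset: what is moved stays moved. The work goes in short steps, Python scripts to look and compute and a shell command to move; the robot and the scene stay as the last step left them, time stands still between calls to the robot, and variables do not carry over. Pictures are saved under pics/ and viewed, at most 10 in all, crops included, and the job is handed in when it is done.

```bash
mkdir -p pics; cat > h.py <<'E'
import numpy as np,cv2
from bench import robot
from scipy.spatial.transform import Rotation as R
def pts(name,depth):
    c=robot.calibration(name);K=np.array(c["mtx"]);
    if name=="wrist":
        o=robot.get_obs();T=np.eye(4);T[:3,:3]=R.from_euler('xyz',o["ee_rot"]).as_matrix();T[:3,3]=o["tool_pos"];T=T@np.array(c["hand_eye"])
    else: T=np.array(c["extrinsics"])
    v,u=np.mgrid[0:384,0:512]
    P=np.stack([(u-K[0,2])/K[0,0]*depth,(v-K[1,2])/K[1,1]*depth,depth],-1)
    return P@T[:3,:3].T+T[:3,3]
def snap(name,f=None):
    im,d=robot.snapshot(name)
    if f: cv2.imwrite("pics/"+f,im[...,::-1])
    return im,d,pts(name,d)
E
python3 - <<'E'
from h import *
for n in ["top","scene"]:
    im,d,P=snap(n,n+"1.png")
    np.save(n+"P.npy",P);np.save(n+"I.npy",im)
    for q in ["case","clamp","jaw","fixed_jaw","rear_handle","front_handle","flat_meter"]:
        for b in robot.boxes_of(q,n)[:3]:
            x=np.array(b["bbox"]);u,v=int((x[0]+x[2])/2),int((x[1]+x[3])/2)
            print(n,q,round(b["p"],2),x.round(),P[v,u].round(3))
o=robot.get_obs();print(o)
a=cv2.imread("pics/top1.png");cv2.imwrite("pics/top1b.png",cv2.resize(a,(800,600)))
E
```

```text
top case 0.93 [379. 164. 404. 190.] [ 0.633 -0.411  0.066]
top case 0.83 [351. 190. 373. 215.] [ 0.559 -0.318  0.065]
top case 0.75 [334. 227. 360. 247.] [ 0.459 -0.268  0.068]
top clamp 0.67 [216. 143. 270. 251.] [0.582 0.025 0.082]
top jaw 0.71 [228. 150. 251. 207.] [0.626 0.033 0.155]
top jaw 0.42 [234. 177. 246. 186.] [0.619 0.031 0.15 ]
top jaw 0.34 [296. 149. 323. 182.] [ 0.685 -0.184 -0.   ]
top fixed_jaw 0.67 [220. 143. 269. 256.] [0.578 0.022 0.066]
top rear_handle 0.45 [232. 154. 241. 166.] [0.675 0.04  0.159]
top front_handle 0.31 [237. 202. 255. 209.] [0.559 0.017 0.081]
top front_handle 0.25 [217. 141. 270. 256.] [0.58  0.025 0.077]
top flat_meter 0.72 [101. 250. 132. 283.] [0.395 0.402 0.036]
scene case 0.92 [128. 114. 149. 136.] [ 0.516 -0.409  0.046]
scene case 0.78 [136. 131. 165. 160.] [ 0.582 -0.312  0.065]
scene case 0.76 [172. 120. 196. 146.] [ 0.495 -0.251  0.065]
scene clamp 0.56 [213. 151. 275. 252.] [0.679 0.057 0.157]
scene jaw 0.77 [230. 179. 260. 239.] [0.653 0.049 0.081]
scene jaw 0.17 [152. 183. 186. 212.] [ 0.679 -0.191 -0.002]
scene fixed_jaw 0.85 [215
[... 282 characters left out ...]
7 0.114 0.079]
{'time': 0.8, 'joint_positions': array([ 1.10388292e+00,  8.71367295e-02,  1.37066712e+00, -9.50877525e-06,
        1.68359103e+00, -1.03108372e-01]), 'qvel': array([ 0.00044625,  0.00053489, -0.00182103, -0.0006    , -0.00139384,
       -0.00102515]), 'joint_torque': array([ 4.59385797e-05, -3.39996350e+01, -3.02573419e+01,  7.17875850e-02,
        2.33967818e-02,  1.41902277e-05]), 'tool_pos': array([0.19573128, 0.51402118, 0.2305572 ]), 'ee_rot': array([3.14139690e+00, 2.97546050e-05, 2.77778654e+00]), 'wrist_force': array([-0.44517129, -0.36174284, -0.39993755]), 'wrist_torque': array([0.02204979, 0.04162705, 0.00011278]), 'finger_force': 0.0, 'width': 0.09401986464785435}
```

View pics/top1b.png

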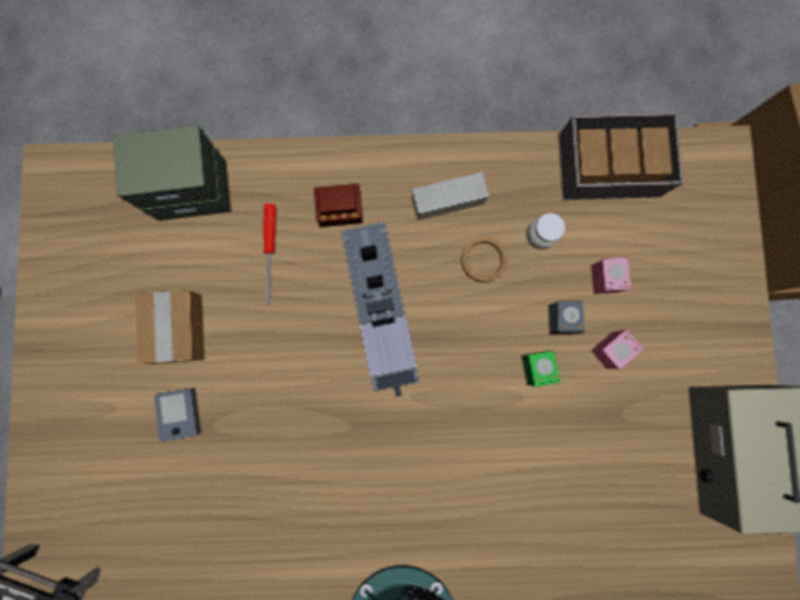

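```bash
python3 - <<'E'
from h import *
P=np.load("topP.npy");I=np.load("topI.npy")
def rect(m,n):
    p=P[m][:,:2].astype(np.float32)
    if len(p)<5: print(n,len(p));return
    (c,s,a)=cv2.minAreaRect(p*1000);print(n,len(p),np.round(c,1),np.round(s,1),round(a,1),I[m].mean(0).round(),P[m].mean(0).round(3))
z=P[...,2]
for n,b in dict(A=[379,164,404,190],B=[351,190,373,215],C=[334,227,360,247]).items():
    m=np.zeros(z.shape,bool);m[b[1]-3:b[3]+3,b[0]-3:b[2]+3]=1
    rect(m&(z>.058)&(z<.075),n)
cl=np.zeros(z.shape,bool);cl[135:262,205:280]=1
rect(cl&(z>.145),"handles");rect(cl&(z>.076)&(z<.09),"82-85");rect(cl&(z>.02)&(z<.04),"bed")
rect(cl&(z>.006)&(z<.1),"clamp")
s=z[140:258:3,215:275:3]*1000
np.set_printoptions(linewidth=200)
print(s.astype(int))
E
```

```text
A 346 [ 636.4 -422.5] [60.2 49.3] 2.2 [176. 143. 161.] [ 0.636 -0.422  0.065]
B 337 [ 557.4 -331.4] [49.1 56.7] 89.1 [109. 113. 118.] [ 0.557 -0.33   0.065]
C 358 [ 463.6 -275.8] [60.  48.6] 8.5 [ 90. 161.  98.] [ 0.463 -0.275  0.065]
handles 154 [585.3  24. ] [200.4  28.5] 10.1 [54. 51. 50.] [0.608 0.031 0.398]
82-85 765 [611.5  37. ] [355.3  89.6] 16.7 [75. 81. 90.] [0.591 0.025 0.082]
bed 1047 [631.3 -18.3] [330.5 222.9] 17.1 [135. 135. 155.] [0.531 0.013 0.029]
clamp 3249 [611.2  45.3] [227.2 362.8] 81.9 [102. 104. 114.] [0.602 0.028 0.039]
[[  50   50   47   45   42   39    0   -1    0    1    0    2    0   -3    0    0   -6    0    6   -3]
 [  17   14   11    7    4   -3    0    1    9   13    8    1    0    0    3    0    0   -1    0    3]
 [  -2    1    2    9    9   10   11    8   11   13   19    0    0    0    0   -1    2    1   -5   -3]
 [  -3    0   13    9   13   12   60   12   11   10   16    0   -3   -3    0    0   -2    0   -1   -1]
 [   3   -2   16    9   10    8   65   60   10   14   16   12   -2   -2    0    0    0    0    2    6]
 [  -2   -3    9   11   14   10   
[... 2871 characters left out ...]
   -2   -2    0   -3   29   27    9   11    9   57   81   84   80   14    0   -1]
 [  -5   -2    1    1    2   -1    0    0   11   83   84   84   83   87   84   82   83   10    1    0]
 [  -4   -2   -2    0   -4    0    0    0   17   83   83   85   83   84   83   84    9   -3   -1   -5]
 [   4    1    0    1   -4   -2    1   -2    9   79   86    8    3   54   -2    0    2   -1   -2    0]
 [  -1   -3    2    0   -1    0    0    0    0    0   -2    0   -2   59    2    0   -2    0   -1   -1]
 [  -2    0    0    1    0   -2    2    0   -1    0    0    0    0    0   -5   -1   -3    2    0   -1]
 [   2    1    0    1   -5   -3    0    3    0    1    0   -1   -2    4    1   -3    1   -1   -1    1]]
```

The grey case sits at top-image (570,317) of the 800-px view, with pink and green look-alikes around it. The clamp runs from about (365,225) to (395,390), with its fixed jaw towards the robot. Next I fit the clamp and go look at the case from close up.

```bash
cat > fit.py <<'E'
from h import *
from scipy.optimize import least_squares
def comp(m,seed=None):
    n,l,s,c=cv2.connectedComponentsWithStats(m.astype(np.uint8),connectivity=4)
    k=1+np.argmax(s[1:,4]);return l==k
E
python3 - <<'E'
from fit import *
P=np.load("topP.npy");z=P[...,2]
cl=np.zeros(z.shape,bool);cl[140:262,210:280]=1;cl[:150,:218]=0
def rect(m,n):
    p=P[m][:,:2].astype(np.float32)*1000;(c,s,a)=cv2.minAreaRect(p);print(n,len(p),np.round(c,1),np.round(s,1),round(a,1))
    return p
p=rect(comp(cl&(z>.005)&(z<.2)),"all")
rect(comp(cl&(z>.02)&(z<.04)),"bed")
m=cl.copy();m[236:]=0;m[:225]=m[:225]
q=cl.copy();q[:236]=0;rect(comp(q&(z>.07)&(z<.1)),"fixed")
q=cl.copy();q[190:]=0;rect(comp(q&(z>.072)&(z<.1)),"housing")
q=cl.copy();q[172:]=0;rect(comp(q&(z>.145)&(z<.17)),"h_rear")
q=cl.copy();q[:172]=0;rect(comp(q&(z>.145)&(z<.17)),"h_front")
q=cl.copy();q[:186]=0;q[203:]=0;rect(comp(q&(z>.075)&(z<.1)),"jaw1")
E
python3 - <<'E'
import numpy as np
from scipy.spatial.transform import Rotation as R
o=[3.1414,0,2.7778]
M=R.from_euler('xyz',o).as_matrix();print(M.round(3))
from bench import robot;print({k:np.round(v,3).tolist() for k,v in robot.calibration("wrist").items() if k!="name" and not isinstance(v,str)})
E
```

```text
all 3104 [587.9  25.1] [340.   92.2] 10.2
bed 956 [514.7  10.9] [99.6 89.8] 10.3
fixed 178 [450.9  -0.7] [19.9 69.9] 10.3
housing 417 [658.3  36.8] [90.  55.8] 10.2
h_rear 58 [677.2  40.3] [13.6 28.2] 6.7
h_front 56 [625.2  30.9] [13. 28.] 7.5
jaw1 124 [587.4  23.8] [20.  49.4] 10.0
[[-0.935  0.356  0.   ]
 [ 0.356  0.935  0.   ]
 [ 0.     0.    -1.   ]]
{'mtx': [[307.858, 0.0, 253.326], [0.0, 307.858, 191.191], [0.0, 0.0, 1.0]], 'hand_eye': [[-0.001, -0.967, -0.256, 0.074], [1.0, -0.001, -0.001, 0.0], [0.001, -0.256, 0.967, -0.153], [0.0, 0.0, 0.0, 1.0]]}
```

```bash
R='[[0,0,0.0115],[0.36,-0.85,0.1],0]'; 
python3 -m handwheel '[[[0,0,0.0115],[0.36,-0.85,0.2],0],[[0,0,0.0115],[0.36,-0.85,0.2],0],[[0,0,0.0115],[0.36,-0.85,0.2],0],[[0,0,0.0115],[0.36,-0.85,0],0],[[0,0,0.0115],[0.36,-0.85,0],0]]' >/dev/null
python3 -m handwheel '[[[0,0,0.0115],[0.36,-0.85,0],0],[[0,0,0.0115],[0.36,-0.85,0],0],[[0,0,0.0115],[0.36,-0.85,0],0],[[0,0,0.0115],[0.36,-0.85,0],0],[[0,0,0.0115],[0.36,-0.85,0],0]]'
python3 -m handwheel '[[[0,0,0.0115],[0.36,-0.85,0],0],[[0,0,0.0115],[0.36,-0.85,0],0],[[0,0,0.0115],[0.36,-0.85,0],0],[[0,0,0.0115],[0.36,-0.85,0],0],[[0,0,0.0115],[0.36,-0.85,0],0]]' >/dev/null
python3 -m handwheel '[[[0,0,0.0115],[0.36,-0.85,0],0],[[0,0,0.0115],[0.36,-0.85,-0.2],0],[[0,0,0.0115],[0.36,-0.85,-0.2],0],[[0,0,0.0115],[0.36,-0.85,-0.2],0],[[0,0,0.0115],[0.36,-0.85,-0.2],0]]'
python3 -m handwheel '[[[0,0,0],[0,0,0],0]]'
python3 - <<'E'
from fit import *
im,d,P=snap("wrist","w1.png")
z=P[...,2]
m=(z>.055)&(z<.075)
n,l,s,c=cv2.connectedComponentsWithStats(m.astype(np.uint8),connectivity=4)
for k in range(1,n):
    if s[k,4]>800:
        p=P[l==k][:,:2].astype(np.float32)*1000;(cc,ss,a)=cv2.minAreaRect(p);print(s[k,4],c[k].round(),np.round(cc,1),np.round(ss,1),round(a,1),im[l==k].mean(0).round())
o=robot.get_obs();print(o["tool_pos"],o["ee_rot"],o["time"],o["joint_positions"].round(2))
E
```

```text
time: 1.8
tool_pos: [0.376, 0.0872, 0.2609]
ee_rot: [3.141, 0.001, 2.959]
wrist_force: [0.6, -0.2, -0.8]
width: 0.094
finger_force: 0.0
time: 2.8
tool_pos: [0.5562, -0.3378, 0.22]
ee_rot: [3.141, 0.0, 3.14]
wrist_force: [-0.4, 0.0, -0.3]
width: 0.0938
finger_force: 0.0
time: 2.9
tool_pos: [0.5554, -0.3404, 0.2142]
ee_rot: [3.138, -0.007, 3.134]
wrist_force: [-0.6, 0.8, -0.7]
width: 0.0936
finger_force: 0.0
3472 [320.  90.] [ 464.3 -272.9] [60.1 48.5] 8.4 [ 92. 193. 106.]
3242 [168. 125.] [ 495.6 -420.5] [48.2 60.4] 37.6 [219. 181. 202.]
2727 [263. 187.] [ 558.3 -327.4] [47.4 60.1] 89.1 [129. 134. 141.]
1689 [185. 262.] [ 637.1 -418.6] [60.5 47.1] 1.3 [209. 167. 186.]
[ 0.55519946 -0.33787713  0.21632362] [ 3.13771377 -0.00522845  3.13595931] 2.95 [-0.63  0.32  1.12  0.    1.7  -2.2 ]
```

View pics/w1.png

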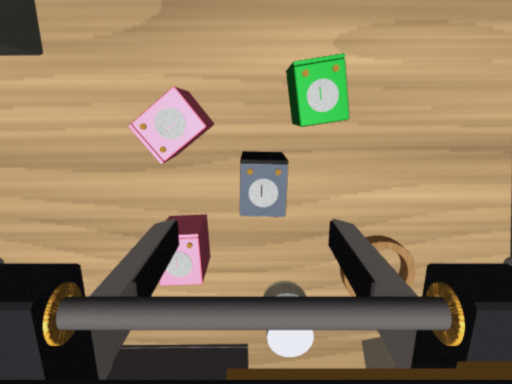

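The grey case is at wrist px (263,187), with its black plate facing the robot (the top of the image). It measures (0.558, -0.328), 60x48 mm, and is clear for the grasp. I descend and close.

```bash

python3 -m handwheel '[[[0,0,-0.005],[0.04,0.16,-0.5],0],[[0,0,0],[0,0,-0.9],0],[[0,0,0],[0,0,-0.9],0],[[0,0,0],[0,0,-0.8],0],[[0,0,0],[0,0,-0.46],0]]'
python3 -m handwheel '[[[0,0,0],[0,0,0],0],[[0,0,0],[0,0,0],0.7],[[0,0,0],[0,0,0],0.7],[[0,0,0],[0,0,0],0.7],[[0,0,0],[0,0,0],0.7]]'
python3 -m handwheel '[[[0,0,0],[0,0,0],0.7],[[0,0,0],[0,0,0],0.7]]'
```

```text
time: 3.45
tool_pos: [0.5561, -0.3251, 0.0399]
ee_rot: [3.139, -0.003, 3.133]
wrist_force: [-0.9, 0.7, 0.2]
width: 0.0936
finger_force: 0.0
time: 3.95
tool_pos: [0.5586, -0.3285, 0.0446]
ee_rot: [-3.14, 0.003, 3.131]
wrist_force: [-0.2, -0.4, -0.5]
width: 0.0657
finger_force: 0.0
time: 4.15
tool_pos: [0.5581, -0.329, 0.0432]
ee_rot: [-3.139, 0.001, 3.131]
wrist_force: [1.7, -3.9, 0.2]
width: 0.0497
finger_force: 1.1
```

```bash

python3 -m handwheel '[[[0,0,0],[0,0,0],0.7],[[0,0,0],[0,0,0],0.7],[[0,0,0],[0,0,0.5],0.7],[[0,0,0],[0,0,0.75],0.7],[[0,0,0],[0,0,0.75],0.7]]'
python3 -m handwheel '[[[0,0,0.015],[-0.155,0.84,0],0.7],[[0,0,0.015],[-0.155,0.84,0],0.7],[[0,0,0.015],[-0.155,0.84,0],0.7],[[0,0,0.015],[-0.155,0.84,0],0.7],[[0,0,0.015],[-0.155,0.84,0],0.7]]'
python3 -m handwheel '[[[0,0,0.015],[-0.155,0.84,0],0.7],[[0,0,0.015],[-0.155,0.84,0],0.7],[[0,0,0.015],[-0.155,0.84,0],0.7],[[0,0,0],[0,0,0],0.7],[[0,0,0],[0,0,0],0.7]]'
python3 - <<'E'
from fit import *
im,d,P=snap("wrist","w2.png")
np.save("w2P.npy",P)
z=P[...,2]
for lo,hi in [(.072,.095),(.125,.18),(.022,.038)]:
  n,l,s,c=cv2.connectedComponentsWithStats(((z>lo)&(z<hi)).astype(np.uint8),connectivity=4)
  for k in range(1,n):
    if s[k,4]>300:
        p=P[l==k][:,:2].astype(np.float32)*1000;(cc,ss,a)=cv2.minAreaRect(p);print(lo,s[k,4],c[k].round(),np.round(cc,1),np.round(ss,1),round(a,1),im[l==k].mean(0).round())
o=robot.get_obs();print(o["tool_pos"],o["ee_rot"],o["time"],o["width"])
E
```

```text
time: 4.65
tool_pos: [0.5561, -0.3262, 0.1398]
ee_rot: [3.136, -0.006, 3.131]
wrist_force: [0.8, -0.4, -4.5]
width: 0.0482
finger_force: 29.9
time: 5.15
tool_pos: [0.5169, -0.1153, 0.1402]
ee_rot: [3.138, -0.004, -3.033]
wrist_force: [0.8, 0.7, -4.5]
width: 0.0481
finger_force: 29.9
time: 5.65
tool_pos: [0.4942, 0.0093, 0.1408]
ee_rot: [3.14, -0.004, -2.961]
wrist_force: [0.1, 0.5, -4.4]
width: 0.0478
finger_force: 29.9
0.072 3014 [252. 153.] [451.2  -0.5] [19.7 70. ] 10.1 [75. 81. 92.]
0.072 490 [252. 333.] [593.   25.1] [ 9.2 49.4] 10.5 [77. 83. 94.]
0.072 1282 [252. 359.] [621.9  30. ] [16.5 55.9] 9.9 [ 97. 103. 112.]
0.125 13213 [254. 246.] [487.1   6.8] [44.9 72.4] 9.8 [117. 120. 124.]
0.022 1511 [250. 178.] [486.5   5.8] [38.6 90.1] 10.8 [204. 206. 227.]
[0.49469812 0.00829391 0.14111952] [ 3.14086766e+00 -3.04186695e-03 -2.96262712e+00] 5.7 0.047717768605843626
```

View pics/w2.png

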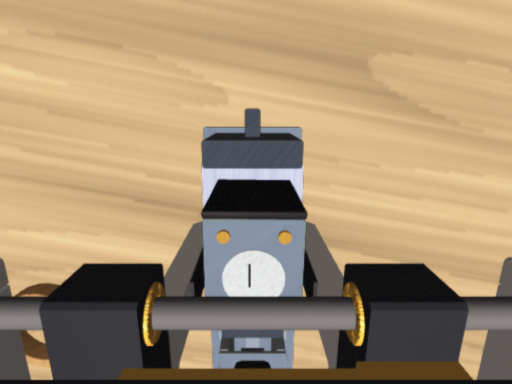

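```bash
python3 - <<'E'
from h import *
P=np.load("w2P.npy");z=P[...,2]
a=np.radians(190.2);u=np.array([np.cos(a),np.sin(a)]);v=np.array([-u[1],u[0]])
o=np.array([.4947,.0083])
m=(z>.155)&(z<.175);m[:200]=0;m[300:]=0;m[:,:195]=0;m[:,310:]=0
p=P[m][:,:2]-o;print(m.sum(),np.percentile(p@u,[.5,2,99,99.7]),np.percentile(p@v,[1,99]),np.median(z[m]))
g=(z>.072)&(z<.095);g[:130]=0;g[180:]=0
q=P[g][:,:2]-o;print(np.percentile(q@u,[1,99]),np.percentile(q@v,[1,99]))
E
python3 -m handwheel '[[[0,0,0],[0,0,-0.5],0.7],[[0,0,0],[0,0,-0.5],0.7],[[0,0,0],[0,0,-0.3],0.7],[[0,0,0],[0,0,-0.1],0.7],[[0,0,0],[0,0,0],0.7]]'
python3 -m handwheel '[[[0,0,0],[0,0,0],0.7]]'
```

```text
9752 [-0.01372481 -0.01286299  0.02981402  0.02994759] [-0.0239456   0.02541271] 0.1629634063304312
[0.03460275 0.05405534] [-0.03285978  0.0348921 ]
time: 6.2
tool_pos: [0.4948, 0.0067, 0.0727]
ee_rot: [3.141, -0.003, -2.966]
wrist_force: [-3.6, -0.6, 0.4]
width: 0.0479
finger_force: 30.0
time: 6.3
tool_pos: [0.4951, 0.0068, 0.0727]
ee_rot: [3.141, -0.002, -2.965]
wrist_force: [-2.4, -1.3, -0.0]
width: 0.0477
finger_force: 30.0
```

```bash

python3 -m handwheel '[[[0,0,0],[0,0,0.03],0.7],[[0,0,0],[-0.04,-0.007,0],0.7],[[0,0,0],[-0.03,-0.0055,0],0.7],[[0,0,0],[0,0,0],0.7]]'
python3 -m handwheel '[[[0,0,0],[-0.02,-0.0035,0],0.7],[[0,0,0],[0,0,0],0.7]]'
python3 -m handwheel '[[[0,0,0],[-0.02,-0.0035,0],0.7],[[0,0,0],[0,0,0],0.7]]'
```

```text
time: 6.7
tool_pos: [0.4919, 0.0074, 0.0736]
ee_rot: [3.141, -0.0, -2.964]
wrist_force: [-0.3, -1.0, -4.3]
width: 0.0481
finger_force: 30.0
time: 6.9
tool_pos: [0.4911, 0.0073, 0.0739]
ee_rot: [3.141, -0.0, -2.963]
wrist_force: [-0.7, -0.3, -3.9]
width: 0.048
finger_force: 30.0
time: 7.1
tool_pos: [0.4903, 0.0071, 0.0741]
ee_rot: [3.141, 0.0, -2.963]
wrist_force: [-0.4, -0.3, -4.9]
width: 0.048
finger_force: 30.0
```

Not touching yet; I step forward while watching the force.

```bash

python3 -m handwheel '[[[0,0,0],[-0.02,-0.0035,0],0.7],[[0,0,0],[0,0,0],0.7]]'
python3 -m handwheel '[[[0,0,0],[-0.02,-0.0035,0],0.7],[[0,0,0],[0,0,0],0.7]]'
```

```text
time: 7.3
tool_pos: [0.4902, 0.0071, 0.0742]
ee_rot: [3.141, 0.003, -2.963]
wrist_force: [5.2, 1.0, -7.0]
width: 0.048
finger_force: 29.9
time: 7.5
tool_pos: [0.4902, 0.0071, 0.0743]
ee_rot: [3.141, 0.005, -2.963]
wrist_force: [7.2, 1.6, -8.9]
width: 0.0481
finger_force: 29.9
```

```bash

python3 -m handwheel '[[[0,0,0],[0,0,-0.035],0.7],[[0,0,0],[0.01,0.002,0],0.7],[[0,0,0],[0,0,0],0.7]]'
python3 -m handwheel '[[[0,0,0],[0,0,0],0.4],[[0,0,0],[0,0,0],0],[[0,0,0],[0,0,0],0],[[0,0,0],[0,0,0],0],[[0,0,0],[0,0,0],0]]'
python3 -m handwheel '[[[0,0,0],[0,0,0.4],0],[[0,0,0],[0,0,0.9],0],[[0,0,0],[0,0,0.9],0],[[0,0,0],[0,0,0.6],0],[[0,0,0],[0,0,0],0]]'
python3 - <<'E'
from h import *
im,d,P=snap("wrist","w3.png");np.save("w3P.npy",P)
z=P[...,2]
a=np.radians(190.2);u=np.array([np.cos(a),np.sin(a)]);v=np.array([-u[1],u[0]]);o=np.array([.5689,.0206])
for lo,hi in [(.074,.09),(.09,.103)]:
  n,l,s,c=cv2.connectedComponentsWithStats(((z>lo)&(z<hi)).astype(np.uint8),connectivity=4)
  for k in range(1,n):
    if s[k,4]>300:
        p=P[l==k][:,:2].astype(np.float32)*1000;(cc,ss,a)=cv2.minAreaRect(p);q=p/1000-o
        print(lo,s[k,4],c[k].round(),np.round(cc,1),np.round(ss,1),round(a,1),'x',np.percentile(q@u,[1,99]).round(4),'y',np.percentile(q@v,[1,99]).round(4))
print(robot.get_obs()["tool_pos"],robot.get_obs()["time"])
E
```

```text
time: 7.8
tool_pos: [0.4903, 0.0069, 0.0734]
ee_rot: [-3.141, 0.004, -2.963]
wrist_force: [4.6, 1.4, -2.0]
width: 0.0479
finger_force: 29.9
time: 8.3
tool_pos: [0.4885, 0.0067, 0.0723]
ee_rot: [3.142, -0.0, -2.964]
wrist_force: [1.1, -0.0, 0.3]
width: 0.0846
finger_force: 0.0
time: 8.8
tool_pos: [0.4913, 0.0065, 0.2183]
ee_rot: [-3.139, 0.011, -2.963]
wrist_force: [0.8, 0.8, 1.0]
width: 0.0938
finger_force: 0.0
0.074 1735 [255. 145.] [449.5   0.8] [20.9 70. ] 10.2 x [0.1108 0.1314] y [-0.0355  0.0323]
0.074 409 [255. 251.] [556.5  20.3] [10.  42.5] 9.5 x [0.0075 0.017 ] y [-0.023   0.0193]
0.074 900 [255. 276.] [585.   25.3] [20.  49.8] 10.4 x [-0.0261 -0.0071] y [-0.0266  0.0228]
0.09 3134 [255. 188.] [488.5   7. ] [59.1 47.8] 10.0 x [0.0525 0.1108] y [-0.0241  0.0223]
[0.4899872  0.00661809 0.21507129] 8.85
```

View pics/w3.png

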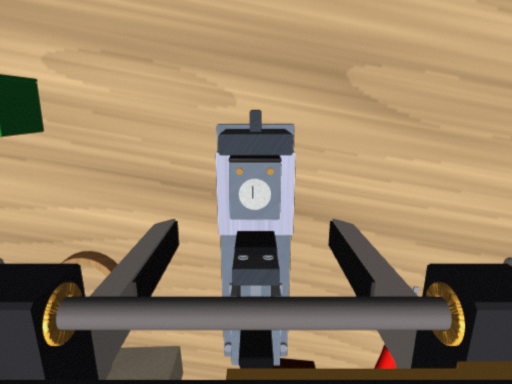

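The case sits square against the fixed jaw at (255,188), with the pad about 34 mm away. Next I move to the handles and turn 90°.

```bash

python3 -m handwheel '[[[0,0,-0.09],[0.295,0.0525,0.5],0],[[0,0,-0.09],[0.295,0.0525,0],0],[[0,0,-0.09],[0.295,0.0525,0],0],[[0,0,-0.09],[0.295,0.0525,0],0],[[0,0,-0.09],[0.295,0.0525,0],0]]' | head -3
python3 -m handwheel '[[[0,0,-0.09],[0.295,0.0525,0],0],[[0,0,-0.09],[0.295,0.0525,0],0],[[0,0,-0.09],[0.295,0.0525,0],0],[[0,0,-0.09],[0.295,0.0525,0],0],[[0,0,-0.09],[0.295,0.0525,0],0]]' | head -3
python3 -m handwheel '[[[0,0,-0.09],[0.295,0.0525,0],0],[[0,0,-0.01],[0,0,0],0],[[0,0,0],[0,0,0],0]]'
python3 - <<'E'
from h import *
im,d,P=snap("wrist","w4.png");np.save("w4P.npy",P)
z=P[...,2]
n,l,s,c=cv2.connectedComponentsWithStats(((z>.14)&(z<.172)).astype(np.uint8),connectivity=4)
for k in range(1,n):
    if s[k,4]>100:
        p=P[l==k][:,:2].astype(np.float32)*1000;(cc,ss,a)=cv2.minAreaRect(p)
        print(s[k,4],c[k].round(),np.round(cc,1),np.round(ss,1),round(a,1))
o=robot.get_obs();print(o["tool_pos"],o["ee_rot"],o["time"])
E
```

```text
time: 9.35
tool_pos: [0.5621, 0.02, 0.2345]
ee_rot: [-3.14, -0.004, 2.607]
time: 9.85
tool_pos: [0.6359, 0.0331, 0.2342]
ee_rot: [-3.137, -0.002, 1.9]
time: 10.15
tool_pos: [0.6501, 0.0356, 0.2349]
ee_rot: [-3.137, -0.001, 1.751]
wrist_force: [0.2, 0.5, 0.4]
width: 0.094
finger_force: 0.0
682 [223. 203.] [625.9  32.3] [13.1 29.7] 8.1
682 [288. 203.] [677.6  42.1] [13.1 29.2] 10.4
[0.65006988 0.03557754 0.2355715 ] [-3.13843461e+00 -5.67931104e-04  1.75096464e+00] 10.2
```

View pics/w4.png

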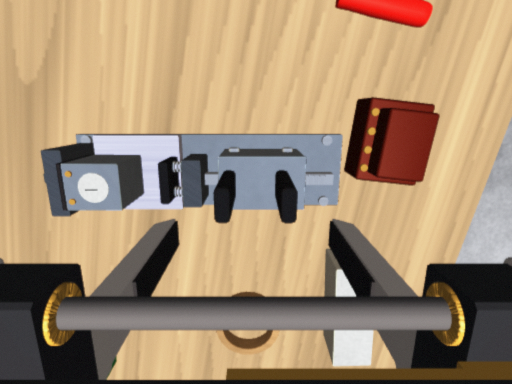

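The handles are at (223,203) and (288,203), with their midpoint at (0.652, 0.037), almost under the TCP. I descend and do the first squeeze.

```bash

python3 -m handwheel '[[[0,0,0],[0.02,0.02,-0.6],0],[[0,0,0],[0,0,-0.6],0],[[0,0,0],[0,0,-0.5],0],[[0,0,0],[0,0,-0.25],0],[[0,0,0],[0,0,0],0]]'
python3 -m handwheel '[[[0,0,0],[0,0,0],0.25],[[0,0,0],[0,0,0],0.35],[[0,0,0],[0,0,0],0.45],[[0,0,0],[0,0,0],0.52],[[0,0,0],[0,0,0],0.57]]'
python3 -m handwheel '[[[0,0,0],[0,0,0],0.57],[[0,0,0],[0,0,0],0.57],[[0,0,0],[0,0,0],0.57]]'
```

```text
time: 10.7
tool_pos: [0.6501, 0.0366, 0.1372]
ee_rot: [-3.137, -0.001, 1.75]
wrist_force: [-0.2, -1.0, -0.1]
width: 0.0939
finger_force: 0.0
time: 11.2
tool_pos: [0.6511, 0.0363, 0.1412]
ee_rot: [-3.14, 0.0, 1.749]
wrist_force: [-4.9, -1.5, 5.4]
width: 0.0577
finger_force: 4.2
time: 11.5
tool_pos: [0.6511, 0.0363, 0.1413]
ee_rot: [-3.14, 0.0, 1.749]
wrist_force: [-5.7, -0.1, 4.1]
width: 0.0409
finger_force: 9.1
```

```bash

python3 -m handwheel '[[[0,0,0],[0,0,0],0.4],[[0,0,0],[0,0,0],0.2],[[0,0,0],[0,0,0],0.15],[[0,0,0],[0,0,0],0.15],[[0,0,0],[0,0,0],0.15]]'
cat > m.py <<'E'
from h import *
import sys
im,d,P=snap("wrist",sys.argv[1]);z=P[...,2]
a=np.radians(190.2);u=np.array([np.cos(a),np.sin(a)]);v=np.array([-u[1],u[0]]);o=np.array([.5689,.0206])
X=(P[...,:2]-o)@u;Y=(P[...,:2]-o)@v
for n,lo,hi in [("jaw/pad/fix",.072,.089),("case",.09,.105)]:
  m=(z>lo)&(z<hi)&(abs(Y)<.045)&(X>-.04)&(X<.14)
  n_,l,s,c=cv2.connectedComponentsWithStats(m.astype(np.uint8),connectivity=4)
  for k in range(1,n_):
    if s[k,4]>80: print(n,s[k,4],c[k].round(),'x',np.percentile(X[l==k],[1,99]).round(4),'y',np.percentile(Y[l==k],[1,99]).round(4))
ob=robot.get_obs();print(ob["tool_pos"].round(4),ob["width"],ob["finger_force"],ob["time"])
E
python3 m.py w5.png
```

```text
time: 12.0
tool_pos: [0.6528, 0.0369, 0.1397]
ee_rot: [3.139, -0.0, 1.749]
wrist_force: [0.5, 0.6, -0.1]
width: 0.0776
finger_force: 0.0
jaw/pad/fix 1873 [151. 209.] x [-0.0222 -0.0028] y [-0.0264  0.0213]
jaw/pad/fix 1275 [ 56. 206.] x [0.0485 0.0938] y [-0.0245  0.0221]
jaw/pad/fix 1071 [114. 213.] x [0.0115 0.0214] y [-0.0232  0.0194]
case 3971 [ 29. 222.] x [0.049  0.0891] y [-0.0243  0.0225]
[0.6527 0.0369 0.1394] 0.07874665423595853 0.0 12.05
```

```bash

python3 -m handwheel '[[[0,0,0],[0,0,0],0.3],[[0,0,0],[0,0,0],0.4],[[0,0,0],[0,0,0],0.48],[[0,0,0],[0,0,0],0.54],[[0,0,0],[0,0,0],0.58]]' | tail -3
python3 -m handwheel '[[[0,0,0],[0,0,0],0.58],[[0,0,0],[0,0,0],0.58],[[0,0,0],[0,0,0],0.58],[[0,0,0],[0,0,0],0.4],[[0,0,0],[0,0,0],0.2]]' |tail -3
python3 -m handwheel '[[[0,0,0],[0,0,0],0.15],[[0,0,0],[0,0,0],0.15],[[0,0,0],[0,0,0],0.15]]'
python3 m.py w6.png
```

```text
wrist_force: [-5.0, 0.0, -0.4]
width: 0.0435
finger_force: 10.2
wrist_force: [-8.1, -1.7, 1.4]
width: 0.0525
finger_force: 4.0
time: 13.35
tool_pos: [0.6533, 0.0368, 0.1402]
ee_rot: [3.138, 0.0, 1.749]
wrist_force: [0.2, -0.6, -0.0]
width: 0.0769
finger_force: 0.0
jaw/pad/fix 2196 [135. 213.] x [-0.01    0.0094] y [-0.0262  0.0228]
jaw/pad/fix 1235 [ 56. 206.] x [0.0483 0.0928] y [-0.0245  0.0223]
jaw/pad/fix 1129 [ 97. 212.] x [0.0238 0.0337] y [-0.0232  0.0195]
case 3964 [ 29. 222.] x [0.0487 0.0886] y [-0.0242  0.0229]
[0.6534 0.0368 0.1404] 0.07829951734650749 0.0 13.4
```

```bash

python3 -m handwheel '[[[0,0,0],[0,0,0],0.3],[[0,0,0],[0,0,0],0.4],[[0,0,0],[0,0,0],0.48],[[0,0,0],[0,0,0],0.54],[[0,0,0],[0,0,0],0.54]]' | tail -3
python3 -m handwheel '[[[0,0,0],[0,0,0],0.57],[[0,0,0],[0,0,0],0.58],[[0,0,0],[0,0,0],0.58]]' |tail -3
python3 -m handwheel '[[[0,0,0],[0,0,0],0.4],[[0,0,0],[0,0,0],0.2],[[0,0,0],[0,0,0],0.15],[[0,0,0],[0,0,0],0.15],[[0,0,0],[0,0,0],0.15]]'
python3 m.py w7.png
```

```text
wrist_force: [-4.2, -0.5, 3.0]
width: 0.0447
finger_force: 9.3
wrist_force: [-4.5, -0.2, 4.3]
width: 0.0399
finger_force: 12.1
time: 14.7
tool_pos: [0.653, 0.0368, 0.1398]
ee_rot: [3.139, 0.0, 1.749]
wrist_force: [-0.6, 0.7, -0.1]
width: 0.0762
finger_force: 0.0
jaw/pad/fix 2230 [119. 213.] x [0.0021 0.0216] y [-0.0262  0.0224]
jaw/pad/fix 2244 [ 67. 209.] x [0.036  0.0912] y [-0.0245  0.0214]
case 3975 [ 29. 222.] x [0.0489 0.0888] y [-0.0242  0.0227]
[0.6529 0.0368 0.1397] 0.07880559889067992 0.0 14.75
```

```bash

python3 -m handwheel '[[[0,0,0],[0,0,0],0.3],[[0,0,0],[0,0,0],0.36],[[0,0,0],[0,0,0],0.4],[[0,0,0],[0,0,0],0.42],[[0,0,0],[0,0,0],0.42]]' | tail -3
python3 -m handwheel '[[[0,0,0],[0,0,0],0.44],[[0,0,0],[0,0,0],0.46],[[0,0,0],[0,0,0],0.46]]' | tail -3
python3 -m handwheel '[[[0,0,0],[0,0,0],0.48],[[0,0,0],[0,0,0],0.48]]' |tail -3
```

```text
wrist_force: [-5.2, -1.1, 2.5]
width: 0.0545
finger_force: 10.4
wrist_force: [-5.2, -0.1, 1.5]
width: 0.0513
finger_force: 13.7
wrist_force: [-5.6, -1.2, 1.4]
width: 0.0494
finger_force: 15.3
```

```bash

python3 -m handwheel '[[[0,0,0],[0,0,0],0.5],[[0,0,0],[0,0,0],0.51],[[0,0,0],[0,0,0],0.51]]' | tail -3
python3 -m handwheel '[[[0,0,0],[0,0,0],0.52],[[0,0,0],[0,0,0],0.53],[[0,0,0],[0,0,0],0.53]]' |tail -3
python3 m.py w8.png
```

```text
wrist_force: [-6.0, -0.9, 0.7]
width: 0.0466
finger_force: 17.8
wrist_force: [-4.7, -1.2, 1.4]
width: 0.0447
finger_force: 19.4
jaw/pad/fix 2263 [110. 213.] x [0.0107 0.0303] y [-0.0262  0.0225]
jaw/pad/fix 2023 [ 67. 208.] x [0.0393 0.0943] y [-0.0243  0.0213]
case 4143 [ 31. 222.] x [0.0493 0.0914] y [-0.0241  0.0229]
[0.6511 0.0365 0.1395] 0.04449539927464004 19.437158703804016 16.4
```

```bash

python3 -m handwheel '[[[0,0,0],[0,0,0],0.54],[[0,0,0],[0,0,0],0.545],[[0,0,0],[0,0,0],0.545],[[0,0,0],[0,0,0],0.545],[[0,0,0],[0,0,0],0.545]]'
python3 m.py w9.png
```

```text
time: 16.9
tool_pos: [0.6511, 0.0365, 0.1394]
ee_rot: [-3.139, -0.0, 1.749]
wrist_force: [-5.4, -0.7, 0.9]
width: 0.0432
finger_force: 20.7
jaw/pad/fix 2265 [109. 213.] x [0.0114 0.0309] y [-0.0262  0.0226]
jaw/pad/fix 2014 [ 67. 208.] x [0.0393 0.094 ] y [-0.0243  0.0214]
case 4131 [ 31. 222.] x [0.0493 0.0913] y [-0.0241  0.0229]
[0.6511 0.0365 0.1395] 0.04337377430933279 20.676129162311554 16.95
```

View pics/w9.png

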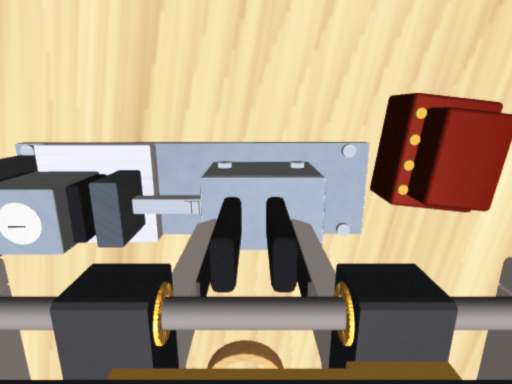

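The pad, at about (90,205), is firm on the case and pressed in roughly 6 mm at 20.7 N. The handles are held at (225,245) and (283,245), so I hand the job in.

```bash
python3 -c "
from bench import robot
print(robot.close_job())"
```

```text
the job is handed in; nothing more can be done
None
```

The job is handed in: the grey case stands square and centred against the fixed jaw, and the handles are still held squeezed at 20.7 N with the pad pressed in about 6 mm (estimated from force and images), well short of the crush limit.

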